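Load the kit carousel and present the jar

ROBOT

A 6-joint arm with a two-finger parallel gripper is mounted at the origin on a cart in front of the work surface, level with it; the furniture and walls round the work are solid. World frame = base frame: x ahead of the robot, y to its left, z up, the work surface at z = 0. Lengths are in mm, angles in rad, forces in N, time in s.
With the tool pointing down it reaches from about 275 to 750 mm from the base axis. Payload 10.2 kg.
Tool frame: the origin (TCP) lies between the finger pads; the fingertips stand 22 mm ahead of it and the grasp point (between the pads) lies 3 mm ahead of it (ctrl.nose_length is the distance from the TCP to the fingertips, in mm); y points along the fingers, z is the direction in which the jaws open and shut, and the axes are right-handed (so a half turn about y gives the same grasp; the last joint's range is limited). The gripper opens to 85 mm and grips with 20 to 120 N. Pads are 22 mm wide; open, the fingers measure 114 mm over their backs; the gripper's body (76 mm by 85 mm) begins 54 mm behind the grasp point. The pads swing forward as they close: fully open they stand 13 mm farther back than shut.
Start: joints at [-1.474, 0.313, 1.498, -0, 1.331, -0.223], TCP at [165.035, -498.392, 253.294] pointing down, gripper open.
Joint ranges: [-2.94, 2.94], [-0.97, 2.17], [0.19, 2.56], [-1.23, 4.37], [0.02, 3.11], [-2.88, 2.88]. Speed limits (rad/s): [2.39, 2.39, 3.01, 3.14, 3.14, 3.14].

INTERFACE

Orientations are given as a unit quaternion [w, x, y, z].
In Python, from rig import ctrl, eyes, models gives the robot as it stands.
- The arm moves only by the shell command python3 -m crank 'ROWS' [FORCE]. ROWS is JSON, a list of rows, each an object with "dp": the shift along the tool's x, y, z in mm, a list of three; "roll": the turn about the tool's y in rad; "gripper": the closure in counts, from 0 (fully open) to 255 (shut). A call has 1 to 10 rows; each row is the pose to reach, as a shift and turn from the pose commanded when the call began, along the tool's axes at that moment; what a row does not reach only later rows make up. A row lasts 1/12 s, in which the tool goes at most 41.7 mm and 7.16 degrees, less where a joint would pass 70% of its speed; a pose out of reach is approached as far as the arm can. A call with a gripper value outside its range is refused whole. The fingers move at their own pace and stop on an object; FORCE is the grip in N (left out, the last holds). Time passes only in rows, so rows that repeat a pose let the fingers close. It gives the time, the measured TCP pose, the force and the opening at its end, in the units of the state.
- ctrl.sense(): the state, without advancing time (a new reading comes with each control period).
- eyes.capture(name): name is "side" or "top"; returns a dict with "color" (384x512x3 uint8, red, green, blue), "fx", "fy", "cx", "cy" (pixels), "R" (3x3) and "t" (3): a world point X has camera coordinates R X + t. Camera axes: x right, y down, z forward; pixel columns grow to the right and rows downward; lengths in mm; the calibration is good to about 2 mm. A picture is of the moment at which its call begins. There is no depth.
- ctrl.finish_job(): hands the job in, once; it reports no verdict.
Trained networks look in a picture, given as the dict that the camera call returned (one of the last four; its "shot" number tells which), for a name from the list of things; names that differ only in an ending like _2 or _b are one class to them, and where a whole thing is asked for, a point or a joint stands for the part that bears it (a point fixed in the world has none). Each returns a list of dicts, best first, with "confidence" (0 to 1); they miss things now and then, are a little off and sometimes report something else, mostly with a low value. They report only what shows in the picture. A call takes as long as a camera call. They do not tell look-alikes from the thing itself.
- models.spot_in(picture, label): "extent" ([centre column, centre row, width, height] in pixels, round what is visible of it).
- models.spot_point(picture, label): "centre" ([column, row] in pixels: a listed point, or the origin of a listed thing).
The state is a dict: "time_s": time; "joints": joint angles; "dq": joint speeds; "tau": joint torques, N m; "eef_pos": TCP position; "ee_rot": TCP orientation; "force": force on the tool from outside, world axes, zero at the start; "wrist_torque": the same for the moment, N m; "grip_width": opening from 0.0 (shut) to 1.0 (fully open).
Only numpy, scipy, OpenCV 4.12 (cv2) and the standard library are available. Lean on these libraries where they do the work, as an engineer would, in place of code of your own. Each camera call takes 0.05 s, during which the arm holds its last target. There are 200 camera calls.

TASK

Stand the white screw-top jar upright, gently and well centred on the one empty stand of the carousel (the orange-topped one) and let go of it. Then turn the carousel smoothly and slowly, so that the jar stays standing, until that jar stands squarely in front, in line with the red pointer on the carousel's foot, and hold the carousel still for me: finish with the black centre knob gripped between the fingers, do not let go. Leave everything else on the worktop where it is.

Things in the scene. Friction and masses are not known exactly. Their poses are not given: they have to be found in the camera images.
- jar: White plastic screw-top jar, loose, 64 mm across its lid (62 mm across the body below), 82 mm high, the lid being the top 18 mm; 0.1 to 0.2 kg. Origin at the centre of its underside, z up along its axis. Starts upright on the worktop, right of the carousel. Grasp the lid from above, about 10 mm below its top.
- carousel_base: Fixed foot of the carousel; origin on the turning axis (z) at worktop level. Its -x is the front: a red bar on the worktop along -x ends in a red pin 62 mm high, 180 mm from the axis. Above it turns an aluminium disc, radius 147 mm, top at 40 mm, with 4 stands 90 degrees apart at 98 mm radius; 3 hold things fixed to them: clear bottle with blue cap (top at 183 mm), black stopper, red cap.
- turntable (a joint): Angle of the turning plate, positive anticlockwise from above. 0 (or any whole turn, 6.283) puts the empty stand exactly in front at the red pointer. It turns either way, at least half a turn beyond any start, with a light drag (about 0.05 N m), and stays where it is left. At the start it reads 1.0 to 5.28.
- stand (a point): Centre of the flat top of the empty stand: round, orange top, 50 mm across, 65 mm over the worktop, 98 mm from the axis; it turns with the plate. The jar stands on it by friction alone (it topples if the plate is jerked; turn at about 0.7 rad/s or less, starting and stopping softly), its underside overhanging by 6 mm all round.
- knob_grip (a point): Point on the carousel's axis to grip the round black centre knob: 44 mm across, from 140 to 180 mm over the worktop (this point at 162), fixed to the plate, so turning it turns the carousel. It can be gripped from above at any yaw and regripped. The jar on its stand ends at 147 mm; the things round the knob keep at least 65 mm from the axis.
- marker: Bystander, leave alone: white felt marker with red cap, 130 mm long, 20 mm wide, lying flat, near the robot on the right. Origin at the centre of its underside.
- glove_box: Bystander, leave alone: small blue carton, 62 x 110 x 50 mm, on the worktop behind the jar. Origin at the centre of its underside.
- scoop: Bystander, leave alone: small metal scoop, 181 mm long, 36 mm high, on the worktop left of the carousel. Origin at the centre of its underside.
- blue_cap: Bystander, leave alone: loose blue screw cap, 46 mm across, 26 mm high, on the worktop, left of the carousel and beyond the scoop. Origin at the centre of its underside.
Mind the look-alikes: they are no part of the job. There is more than one size of the jar; the job needs the smallest.

How it is judged (in metres and radians):
On the way, in this order (a step that is already met when the one before it is completed fails the run):
1. the jar stands upright on the empty stand, centred within 12 mm and released, before the stand has been turned to the front (horizontal distance between jar and stand below 0.012 m and z of jar in the frame of stand between -0.004 and 0.006 m and angle between jar's own z axis and vertical below 0.1 rad and contact force between the fingers and jar below 0.05 N and not (x of stand in the frame of carousel_base below 0 m and y of stand in the frame of carousel_base between -0.03 and 0.03 m) and linear speed of jar below 0.05 m/s), for 0.2 s.
2. the jar's stand is in line with the red pointer (within 10 mm sideways) while the fingers grip the knob (x of stand in the frame of carousel_base below 0 m and y of stand in the frame of carousel_base between -0.01 and 0.01 m and contact force between the fingers and knob above 5 N and velocity of joint turntable between -0.05 and 0.05 rad/s and horizontal distance between jar and stand below 0.012 m and z of jar in the frame of stand between -0.004 and 0.006 m and angle between jar's own z axis and vertical below 0.1 rad and contact force between the fingers and jar below 0.05 N), for 0.3 s.
At the end, for the whole second after the job is handed in: Ends holding: fingers grip the knob (over 5 N), carousel at rest (under 0.05 rad/s), the jar's stand within 10 mm sideways of the red pointer's line, on the front side; jar upright (0.1 rad), on the stand, centred within 12 mm, not touched by the fingers (all of step 2); the arm keeps its last pose, push and grip.
It fails at once if the jar is tipped over by more than 0.5 rad (angle between jar's own z axis and vertical above 0.5 rad).
It fails at once if the jar is dropped or flung (moves faster than 0.5 m/s while not held) (contact force between the fingers and jar below 0.05 N and linear speed of jar above 0.5 m/s).
It fails at once if a bystander on the worktop is moved by more than 30 mm (distance of any of marker, glove_box, scoop, blue_cap from where it was at the start of the episode above 0.03 m).
It also fails if it takes over 58 s, if anything falls off the work surface, if the arm or the gripper's body presses on something with over 40 N, if the wrist force passes 120 N, or if a joint passes its speed limit or range.

## Working session

There is one attempt and no reset: what is moved stays moved. The work goes in short steps, Python scripts to look and compute and a shell command to move; the robot and the scene stay as the last step left them, time stands still between calls to the robot, and variables do not carry over. Pictures are saved under pics/ and viewed, about 8 in all and at most 12, crops included, and the job is handed in when it is done.

```bash
mkdir -p pics
cat > h.py <<'E'
from rig import ctrl, eyes, models
import numpy as np, cv2
from scipy.spatial.transform import Rotation as Ro
def ray(p,uv,z):
    R=np.array(p["R"]);t=np.array(p["t"]);C=-R.T@t
    d=R.T@np.array([(uv[0]-p["cx"])/p["fx"],(uv[1]-p["cy"])/p["fy"],1])
    return C+d*(z-C[2])/d[2]
def proj(p,X):
    c=np.array(p["R"])@np.array(X,float)+np.array(p["t"])
    return np.array([p["fx"]*c[0]/c[2]+p["cx"],p["fy"]*c[1]/c[2]+p["cy"]])
def save(p,n,crop=None,s=1):
    im=cv2.cvtColor(p["color"],cv2.COLOR_RGB2BGR)
    if crop: x0,y0,x1,y1=crop; im=im[y0:y1,x0:x1]
    cv2.imwrite("pics/"+n,cv2.resize(im,None,fx=s,fy=s,interpolation=cv2.INTER_CUBIC))
def state():
    s=ctrl.sense(); q=s["ee_rot"]; M=Ro.from_quat([q[1],q[2],q[3],q[0]]).as_matrix()
    return s,np.array(s["eef_pos"]),M
E
python3 - <<'E'
from h import *
np.set_printoptions(precision=3,suppress=True)
s,p,M=state(); print(s["time_s"],p,M,s["grip_width"],s["force"],ctrl.nose_length)
P={n:eyes.capture(n) for n in("side","top")}
for n in P:
    save(P[n],n+"0.png")
    R=np.array(P[n]["R"]);print(n,"cam",-R.T@np.array(P[n]["t"]),R[2])
    for l,z in(("jar",0),("carousel_base",0),("stand",65),("knob_grip",162)):
        for d in models.spot_point(P[n],l): print(n,l,np.array(d["centre"]),round(d["confidence"],2),ray(P[n],d["centre"],z))
    for d in models.spot_in(P[n],"jar"): print("ext",np.array(d["extent"]),d["confidence"])
im=np.hstack([P["side"]["color"],P["top"]["color"]])[:,:,::-1]
cv2.imwrite("pics/both0.png",cv2.resize(np.vstack([P["side"]["color"],P["top"]["color"]])[:,:,::-1],None,fx=.78,fy=.78))
E
```

```text
0.0 [ 165.029 -498.153  252.734] [[-0.949 -0.     0.314]
 [-0.314  0.001 -0.949]
 [-0.    -1.    -0.001]] 0.9993225452565718 [ 0.218 -0.012  0.341] 22.0
side cam [ 73.619 689.017 902.881] [ 0.415 -0.626 -0.66 ]
side jar [294.6 169.3] 0.87 [ 572.561 -326.851   -0.   ]
side jar [326.9 178. ] 0.76 [ 448.774 -347.813   -0.   ]
side jar [308.8 151.3] 0.72 [ 581.37  -458.664    0.   ]
side carousel_base [268.3 217.5] 0.83 [521.204 -58.81   -0.   ]
side carousel_base [239.9 195.4] 0.75 [660.567 -94.435   0.   ]
side carousel_base [149.7 297.5] 0.17 [628.49  369.893   0.   ]
side stand [239.7 198.3] 0.82 [610.907 -26.49   65.   ]
side knob_grip [269.9 180.1] 0.74 [519.463 -58.58  162.   ]
ext [306.9 138.8  17.5  39.1] 0.88
ext [295.8 156.4  20.3  26.2] 0.58
top cam [ 417.263   -9.921 1249.535] [ 0.098  0.006 -0.995]
top jar [350.9 183.3] 0.87 [ 578.678 -340.996    0.   ]
top jar [354.1 217.9] 0.68 [ 456.663 -346.38     0.   ]
top jar [378.8 180.4] 0.61 [ 586.793 -439.654    0.   ]
top carousel_base [271.  203.6] 0.77 [513.076 -57.572   0.   ]
top stand [261.7 169.1] 0.57 [625.071 -26.812  65.   ]
top knob_grip [275.5 195.7] 0.72 [524.616 -65.793 162.   ]
ext [388.1 177.7  37.3  28.6] 0.84
ext [354.5 183.7  24.   27. ] 0.71
```

View pics/top0.png

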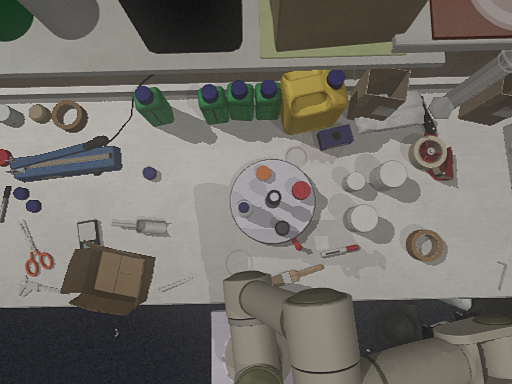

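View pics/side0.png

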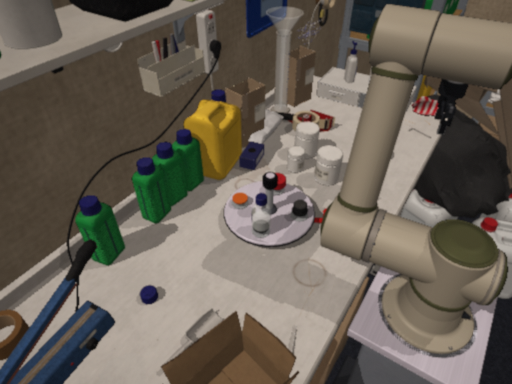

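Run:
```python
from h import *
np.set_printoptions(precision=1,suppress=True)
P={n:eyes.capture(n) for n in("side","top")}
a=P["top"]["color"][140:265,215:415]; b=P["side"]["color"][115:250,210:350]
a=cv2.resize(a,(800,500),interpolation=3);cv2.imwrite("pics/c1.png",a[:,:,::-1])
cv2.imwrite("pics/c2.png",cv2.resize(b,(622,600),interpolation=3)[:,:,::-1])
for n,p in P.items():
    hsv=cv2.cvtColor(p["color"],cv2.COLOR_RGB2HSV)
    red=(((hsv[...,0]<6)|(hsv[...,0]>172))&(hsv[...,1]>140)&(hsv[...,2]>70)).astype(np.uint8)
    org=((hsv[...,0]>=7)&(hsv[...,0]<16)&(hsv[...,1]>150)&(hsv[...,2]>120)).astype(np.uint8)
    for nm,m,z in(("red",red,62),("org",org,65)):
        k,_,st,c=cv2.connectedComponentsWithStats(m)
        for i in range(1,k):
            if st[i,4]>8 and 200<c[i][0]<420 and 120<c[i][1]<270: print(n,nm,st[i],c[i],ray(p,c[i],z)[:2])
    for l in("jar","stand","knob_grip","turntable","carousel_base"):
        for d in models.spot_in(p,l): print(n,l,np.array(d["extent"]),round(d["confidence"],2))
```

```text
side red [275 173  11  17 125] [280.3 181.2] [ 547.1 -174.2]
side red [323 209   4   6  10] [324.3 211. ] [ 360.3 -127.3]
side red [314 218   9   5  38] [318.  219.8] [359.6 -82.6]
side org [233 193  14  11 124] [239.5 198. ] [612.3 -27.3]
side jar [305.7 140.7  20.8  38.3] 0.91
side jar [329.2 167.9  32.   45.1] 0.82
side jar [297.  157.8  20.6  29.8] 0.63
side stand [267.9 210.6  93.   79.1] 0.89
side knob_grip [268.5 207.9  92.   69.6] 0.81
side turntable [267.2 208.1  96.6  78.5] 0.61
side carousel_base [273.2 210.2 100.8  72. ] 0.85
top red [292 182  18  17 168] [300.6 189.9] [ 552.1 -155.5]
top red [294 242   7   8  33] [296.9 245.4] [ 368.2 -137.1]
top red [346 245  11   6  15] [350.  246.5] [ 360.9 -311.7]
top org [257 166  12   6  14] [261.7 167.6] [630.3 -27. ]
top jar [355.  183.7  26.7  22.7] 0.72
top jar [361.1 217.8  37.   27.2] 0.7
top jar [388.1 176.5  37.5  30.4] 0.57
top stand [270.9 199.1  83.9  82.7] 0.57
top knob_grip [270.5 201.2  82.7  88.7] 0.6
top carousel_base [272.6 204.7  88.7  89.8] 0.64
```

View pics/c1.png

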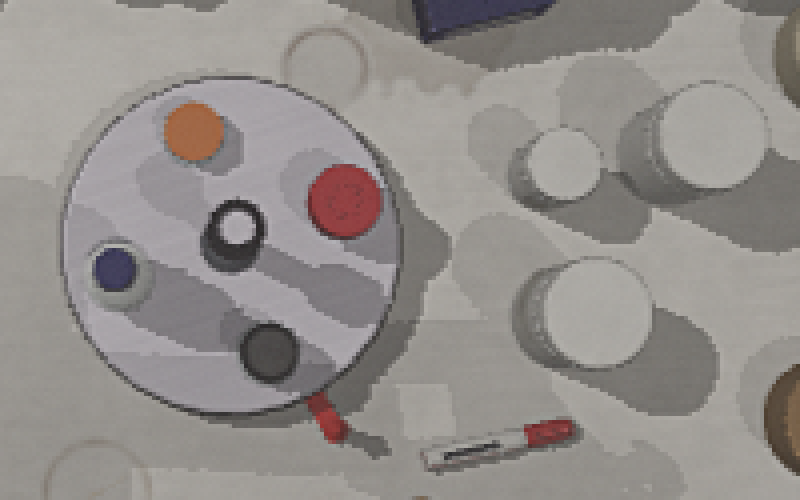

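View pics/c2.png

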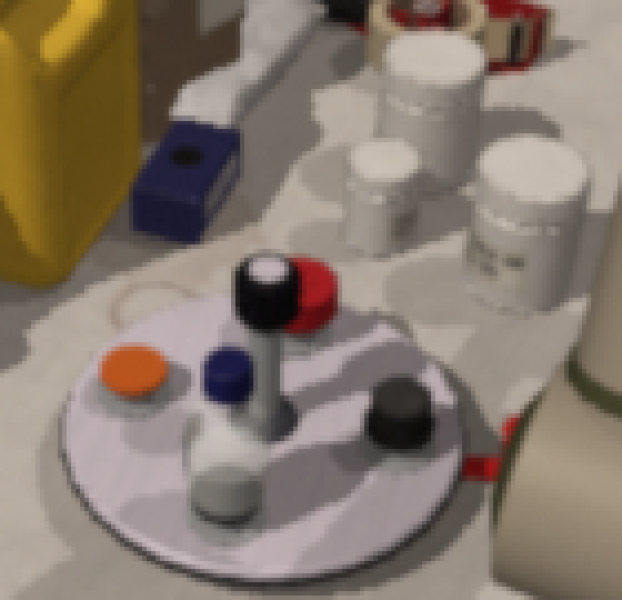

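Run:
```python
from h import *
np.set_printoptions(precision=1,suppress=True)
P={n:eyes.capture(n) for n in("side","top")}
for n,q,z in(("jar lid",[(296.4,150.8),(356.5,180.7)],82),("disc",[(269.4,212.9),(273,201.4)],40),("knobtop",[(270.8,175.3),(274.75,197)],180),("org",[(239.5,198),(263.5,173)],65),("pin",[None,(299.5,247.5)],62),("bar",[None,(293.2,240)],3)):
    print(n,[ray(P[m],u,z)[:2] for m,u in zip(("side","top"),q) if u])
p=P["top"]
# lid px radius vs. 64mm
print("px/mm at lid",p["fx"]/(1249.5-82), "crop lid dia 75/4 px ->",75/4*(1249.5-82)/p["fx"], "big 112/4 (at z~150)",28*(1249.5-150)/p["fx"])
# disc circle: fit via Canny near predicted rim
for n,p in P.items():
    g=cv2.GaussianBlur(cv2.cvtColor(p["color"],cv2.COLOR_RGB2GRAY).astype(np.float32),(0,0),.8)
    best=None
    from scipy.optimize import minimize
    a=np.linspace(0,2*np.pi,240,endpoint=False)
    def sc(c):
        def smp(r):
            uv=np.array([proj(p,[c[0]+r*np.cos(t),c[1]+r*np.sin(t),40]) for t in a],np.float32)
            return cv2.remap(g,uv[:,0].copy(),uv[:,1].copy(),cv2.INTER_LINEAR).ravel()
        d=smp(143)-smp(149); return -np.clip(d,-30,30).mean()
    r=min((minimize(sc,[x,y],method="Nelder-Mead") for x in(512,520,528) for y in(-66,-58,-50)),key=lambda r:r.fun); print(n,"discfit",r.x,r.fun)
```

```text
jar lid [array([ 574.3, -332.2]), array([ 576.3, -338.1])]
disc [array([509.2, -44.7]), array([517.4, -63. ])]
knobtop [array([518. , -60.5]), array([519. , -62.5])]
org [array([612.3, -27.3]), array([611.7, -32.5])]
pin [array([ 361.2, -145.4])]
bar [array([ 384.6, -131.2])]
px/mm at lid 0.30542555671085403 crop lid dia 75/4 px -> 61.389754681696786 big 112/4 (at z~150) 86.33581670832685
side discfit [519.4 -57.7] -12.375638008117676
top discfit [662.2 -21.4] -6.2000226974487305
```

```bash
cat >> h.py <<'E'
def go(x,y,z,yaw=None):
    s,p,M=state(); d=M.T@(np.array([x,y,z])-p); cy=np.arctan2(M[1,2],M[0,2])
    np.set_printoptions(precision=3,suppress=True)
    print("t",s["time_s"],"tcp",p,"yaw",round(cy,4),"J",np.array(s["joints"]),"grip",round(s["grip_width"],3),"F",np.array(s["force"]))
    if yaw is not None: print("   dp",d.round(1),"roll",round(cy-yaw,3))
E
python3 -c "
from h import *
go(576.5,-336,253,0.785)"
```

```text
t 1.3 tcp [ 165.049 -498.377  253.286] yaw -1.251 J [-1.474  0.313  1.498  0.     1.331 -0.223] grip 0.997 F [ 0.043 -0.332  0.71 ]
   dp [-441.6    0.3  -24.8] roll -2.036
```

```bash
python3 -m crank '[{"dp":[-20,0,-1],"roll":-0.06,"gripper":0},{"dp":[-55,0,-3],"roll":-0.16,"gripper":0},{"dp":[-90,0,-5],"roll":-0.27,"gripper":0},{"dp":[-125,0,-7],"roll":-0.38,"gripper":0},{"dp":[-160,0,-9],"roll":-0.49,"gripper":0},{"dp":[-195,0,-11],"roll":-0.60,"gripper":0},{"dp":[-230,0,-13],"roll":-0.71,"gripper":0},{"dp":[-265,0,-15],"roll":-0.82,"gripper":0},{"dp":[-295,0,-17],"roll":-0.93,"gripper":0},{"dp":[-320,0,-18],"roll":-1.02,"gripper":0}]' 40; python3 -c "
from h import *
go(576.5,-336,180,0.785)"
```

```text
time_s: 2.13
eef_pos: [465.1, -379.4, 253.2]
ee_rot: [-0.441, 0.441, -0.553, 0.553]
force: [0.1, -0.2, 0.4]
grip_width: 0.997
t 2.1333 tcp [ 465.097 -379.379  253.235] yaw -0.2243 J [-0.879  0.481  1.255  0.     1.406 -0.655] grip 0.997 F [ 0.058 -0.165  0.419]
   dp [-67.1  73.3  99. ] roll -1.009
```

```bash
python3 -m crank '[{"dp":[-10,8,15],"roll":-0.11,"gripper":0},{"dp":[-18,16,27],"roll":-0.22,"gripper":0},{"dp":[-26,25,39],"roll":-0.33,"gripper":0},{"dp":[-34,34,51],"roll":-0.44,"gripper":0},{"dp":[-42,43,63],"roll":-0.55,"gripper":0},{"dp":[-50,52,75],"roll":-0.66,"gripper":0},{"dp":[-57,61,85],"roll":-0.77,"gripper":0},{"dp":[-63,68,93],"roll":-0.88,"gripper":0},{"dp":[-67,73,99],"roll":-0.97,"gripper":0},{"dp":[-67,73,99],"roll":-1.0,"gripper":0}]' 40
python3 - <<'E'
from h import *
go(576.5,-336,70,0.785)
P={n:eyes.capture(n) for n in("side","top")}
for n,p in P.items():
    for d in models.spot_point(p,"jar"): print(n,np.array(d["centre"]),d["confidence"],ray(p,d["centre"],0))
a=[]
for n,p in P.items():
    u,v=proj(p,[576,-336,90]).astype(int); a.append(cv2.resize(p["color"][v-40:v+40,u-40:u+40],(400,400),interpolation=3))
cv2.imwrite("pics/g1.png",np.hstack(a)[:,:,::-1])
E
```

```text
time_s: 2.97
eef_pos: [575.6, -337.1, 178.6]
ee_rot: [0.652, -0.652, 0.275, -0.273]
force: [0.3, 0.6, 0.1]
grip_width: 1.001
t 2.9667 tcp [ 575.577 -337.089  178.59 ] yaw 0.775 J [-0.705  0.689  1.111  0.     1.344 -1.48 ] grip 1.001 F [0.337 0.609 0.111]
   dp [  0.1 108.6   1.4] roll -0.01
side [307.6 151.4] 0.84 [ 585.053 -455.412    0.   ]
side [291.2 166.9] 0.66 [ 590.449 -332.44     0.   ]
top [350.4 183.4] 0.41 [ 578.362 -339.22     0.   ]
```

View pics/g1.png

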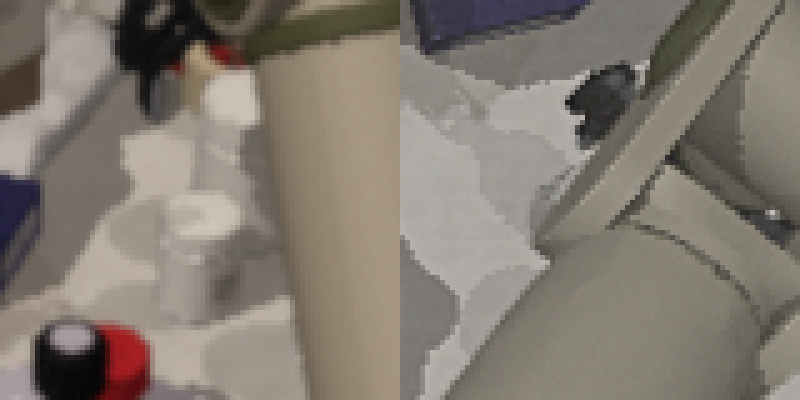

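```bash
python3 -m crank '[{"dp":[0,15,1],"roll":0,"gripper":0},{"dp":[0,35,1],"roll":0,"gripper":0},{"dp":[0,55,1],"roll":0,"gripper":0},{"dp":[0,75,1],"roll":0,"gripper":0},{"dp":[0,90,1],"roll":0,"gripper":0},{"dp":[0,101,1],"roll":0,"gripper":0},{"dp":[0,107,1],"roll":0,"gripper":0},{"dp":[0,108,1],"roll":0,"gripper":0},{"dp":[0,108,1],"roll":0,"gripper":0}]' 25
python3 - <<'E'
from h import *
go(576.5,-336,70,0.785)
p=eyes.capture("side")
u,v=proj(p,[576,-336,60]).astype(int)
print(u,v,[proj(p,[576.5,-336,z]) for z in(0,82)])
save(p,"g2.png",(u-50,v-40,u+50,v+40),6)
E
```

```text
time_s: 3.92
eef_pos: [575.7, -337.7, 72.8]
ee_rot: [-0.651, 0.651, -0.276, 0.276]
force: [-0.3, 0.2, -0.6]
grip_width: 0.999
t 3.9167 tcp [ 575.739 -337.705   72.814] yaw 0.7686 J [-0.706  0.794  1.212  0.     1.135 -1.474] grip 0.999 F [-0.256  0.17  -0.562]
   dp [-0.7  2.8  1.7] roll -0.016
296 154 [array([294.871, 167.678]), array([296.381, 150.096])]
```

View pics/g2.png

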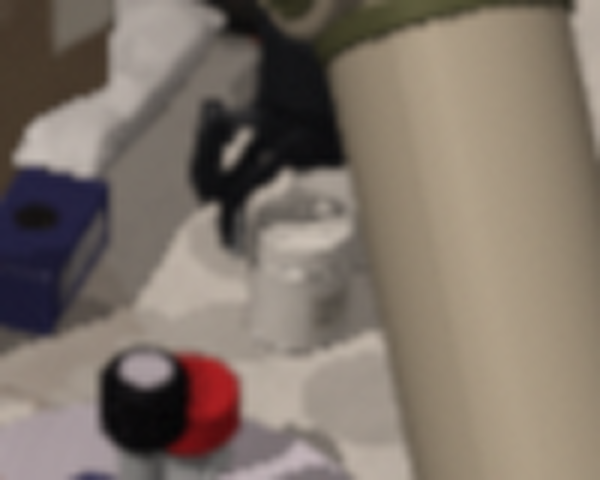

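```bash
python3 -m crank '[{"dp":[0,0,0],"roll":0,"gripper":40},{"dp":[0,0,0],"roll":0,"gripper":60},{"dp":[0,0,0],"roll":0,"gripper":80},{"dp":[0,0,0],"roll":0,"gripper":100},{"dp":[0,0,0],"roll":0,"gripper":120},{"dp":[0,0,0],"roll":0,"gripper":120}]' 30; python3 -m crank '[{"dp":[0,-3,0],"roll":0,"gripper":120},{"dp":[0,-10,0],"roll":0,"gripper":120},{"dp":[0,-20,0],"roll":0,"gripper":120},{"dp":[0,-35,0],"roll":0,"gripper":120},{"dp":[0,-50,0],"roll":0,"gripper":120},{"dp":[0,-70,0],"roll":0,"gripper":120},{"dp":[0,-90,0],"roll":0,"gripper":120},{"dp":[0,-110,0],"roll":0,"gripper":120},{"dp":[0,-122,0],"roll":0,"gripper":120},{"dp":[0,-130,0],"roll":0,"gripper":120}]' 30;  python3 -c "
from h import *
go(612,-31,200,0.785)"
```

```text
time_s: 4.47
eef_pos: [576.2, -337.7, 73.6]
ee_rot: [-0.651, 0.651, -0.275, 0.277]
force: [0.8, 1.1, 5.8]
grip_width: 0.74
time_s: 5.3
eef_pos: [575.8, -337.7, 204.9]
ee_rot: [-0.651, 0.651, -0.275, 0.277]
force: [0.7, -0.7, -2.2]
grip_width: 0.735
t 5.3 tcp [ 575.771 -337.716  204.863] yaw 0.7689 J [-0.706  0.668  1.077 -0.     1.393 -1.474] grip 0.735 F [ 0.703 -0.664 -2.154]
   dp [-195.2    4.4  239.3] roll -0.016
```

```bash
python3 -m crank '[{"dp":[-8,-8,10],"roll":0,"gripper":120},{"dp":[-24,-16,30],"roll":0,"gripper":120},{"dp":[-46,-20,56],"roll":0,"gripper":120},{"dp":[-68,-20,83],"roll":0,"gripper":120},{"dp":[-90,-20,110],"roll":0,"gripper":120},{"dp":[-112,-20,137],"roll":0,"gripper":120},{"dp":[-134,-20,164],"roll":0,"gripper":120},{"dp":[-155,-20,190],"roll":0,"gripper":120},{"dp":[-172,-20,211],"roll":0,"gripper":120},{"dp":[-184,-20,226],"roll":0,"gripper":120}]'; python3 -m crank '[{"dp":[-7,0,9],"roll":0,"gripper":120},{"dp":[-11,0,13],"roll":0,"gripper":120},{"dp":[-11,0,13],"roll":0,"gripper":120},{"dp":[-11,0,13],"roll":0,"gripper":120}]'
python3 - <<'E'
from h import *
go(612,-31,150,0.785)
P={n:eyes.capture(n) for n in("side","top")}
a=[]
for n,p in P.items():
    for l,z in(("jar",151),("stand",65),("knob_grip",162)):
        for d in models.spot_point(p,l): print(n,l,np.array(d["centre"]),round(d["confidence"],2),ray(p,d["centre"],z))
    u,v=proj(p,[600,-40,130]).astype(int); print(u,v); a.append(cv2.resize(p["color"][v-45:v+45,u-40:u+40],(400,450),interpolation=3))
cv2.imwrite("pics/p1.png",np.hstack(a)[:,:,::-1])
E
```

```text
time_s: 6.13
eef_pos: [609.5, -44.4, 222.2]
ee_rot: [0.651, -0.651, 0.276, -0.275]
force: [0.3, -0.2, -2.1]
grip_width: 0.734
time_s: 6.47
eef_pos: [611.6, -31.7, 222.2]
ee_rot: [-0.651, 0.651, -0.276, 0.276]
force: [0.6, -0.1, -1.4]
grip_width: 0.736
t 6.4667 tcp [611.567 -31.748 222.189] yaw 0.7685 J [-0.243  0.53   1.26  -0.     1.352 -1.011] grip 0.736 F [ 0.581 -0.05  -1.435]
   dp [-0.2 72.2  0.9] roll -0.016
side jar [239.4 174.8] 0.65 [617.975 -39.038 151.   ]
side jar [326.9 177.1] 0.37 [ 387.9   -178.311  151.   ]
side stand [235.6 200. ] 0.82 [617.225 -12.784  65.   ]
side knob_grip [270.5 184.5] 0.9 [507.364 -42.551 162.   ]
244 181
top jar [381.4 179.6] 0.78 [ 568.628 -395.9    151.   ]
top jar [352.9 218.5] 0.71 [ 450.142 -301.956  151.   ]
top jar [262.7 166.5] 0.44 [618.125 -28.894 151.   ]
top stand [261.9 170.5] 0.6 [620.293 -27.374  65.   ]
top knob_grip [273.3 193.8] 0.68 [530.616 -59.21  162.   ]
266 173
```

View pics/p1.png

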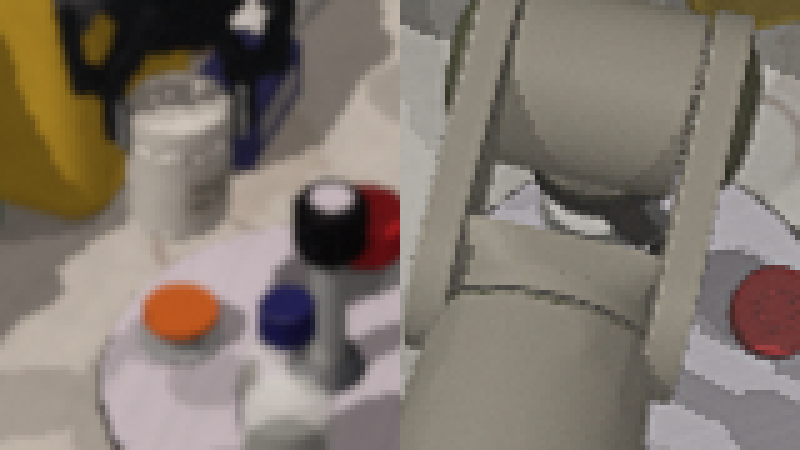

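Run:
```python
from h import *
np.set_printoptions(precision=1,suppress=True)
p=eyes.capture("side")
for c in((239.2,177.4),(239.4,176.8)): print(ray(p,c,149))
J=(611.6,-31.7)
# predicted outline of jar bottom if jar at gripper centre
a=np.linspace(0,2*np.pi,100)
for cx,cy in(J,(J[0]+3,J[1]-3),(J[0]-3,J[1]+3)):
    q=np.array([proj(p,[cx+31*np.cos(t),cy+31*np.sin(t),149]) for t in a]); print("pred bottom u",q[:,0].min(),q[:,0].max(),"vmax",q[:,1].max())
q=np.array([proj(p,[612.5+25*np.cos(t),-29.5+25*np.sin(t),65]) for t in a]); print("stand pred",q.min(0),q.max(0))
g=p["color"].astype(int)
for v in(172,176): print(v,g[v,222:258].sum(1)//3)
hsv=cv2.cvtColor(p["color"],cv2.COLOR_RGB2HSV);m=((hsv[...,0]>=5)&(hsv[...,0]<18)&(hsv[...,1]>130)&(hsv[...,2]>110)).astype(np.uint8)[190:210,220:260]
ys,xs=np.nonzero(m);print("org",xs.min()+220,xs.max()+220,ys.min()+190,ys.max()+190,xs.mean()+220,ys.mean()+190)
print(g[174:192,239].sum(1)//3)
```

```text
[612.7 -30.4 149. ]
[613.8 -33.1 149. ]
pred bottom u 229.62522885596732 249.81254226244684 vmax 183.92167344174464
pred bottom u 229.42177623703463 249.55572359710794 vmax 183.01834439452873
pred bottom u 229.82976968628148 250.07073278087927 vmax 184.82992754660245
stand pred [232.1 192.4] [247.6 203. ]
172 [ 74  71  69  66  71  75  82 124 150 157 159 159 157 155 151 146 141 135
 125 112 104  97  89  84  77  73  78 105 146 164 164 163 162 161 161 161]
176 [ 69  68  66  69  90 107 115 136 153 159 160 160 157 152 148 145 140 134
 123 108  95  84  78  76  83  87  92 125 153 162 162 162 160 161 162 166]
org 233 247 193 203 239.7076923076923 197.93846153846152
[135 135 134 133 133 134 133 134 135 133 155 172 171 166 174 185 188 186]
```

```bash
python3 -m crank '[{"dp":[0,5,1],"roll":0,"gripper":120},{"dp":[0,15,1],"roll":0,"gripper":120},{"dp":[0,28,1],"roll":0,"gripper":120},{"dp":[0,42,1],"roll":0,"gripper":120},{"dp":[0,55,1],"roll":0,"gripper":120},{"dp":[0,66,1],"roll":0,"gripper":120},{"dp":[0,74,1],"roll":0,"gripper":120},{"dp":[0,79,1],"roll":0,"gripper":120},{"dp":[0,81,1],"roll":0,"gripper":120},{"dp":[0,81,1],"roll":0,"gripper":120}]';python3 -m crank '[{"dp":[0,0.5,0],"roll":0,"gripper":120},{"dp":[0,1,0],"roll":0,"gripper":120},{"dp":[0,1.5,0],"roll":0,"gripper":120},{"dp":[0,1.5,0],"roll":0,"gripper":120}]'
```

```text
time_s: 7.75
eef_pos: [612.4, -30.4, 141.1]
ee_rot: [-0.651, 0.651, -0.276, 0.276]
force: [-0.2, 0.4, -1.3]
grip_width: 0.736
time_s: 8.08
eef_pos: [612.5, -30.5, 140.0]
ee_rot: [0.651, -0.651, 0.276, -0.276]
force: [0.3, 0.2, -1.9]
grip_width: 0.74
```

```bash
python3 -m crank '[{"dp":[0,0.5,0],"roll":0,"gripper":120},{"dp":[0,1,0],"roll":0,"gripper":120},{"dp":[0,1,0],"roll":0,"gripper":120}]';python3 -m crank '[{"dp":[0,0.4,0],"roll":0,"gripper":120},{"dp":[0,0.8,0],"roll":0,"gripper":120},{"dp":[0,0.8,0],"roll":0,"gripper":120}]'
python3 - <<'E'
from h import *
p=eyes.capture("side"); save(p,"p2.png",(195,130,295,230),6)
E
```

```text
time_s: 8.33
eef_pos: [612.4, -30.4, 138.7]
ee_rot: [0.651, -0.651, 0.276, -0.276]
force: [0.1, -0.1, -1.1]
grip_width: 0.738
time_s: 8.58
eef_pos: [612.6, -30.5, 138.4]
ee_rot: [-0.651, 0.651, -0.276, 0.276]
force: [-0.8, -0.6, 2.5]
grip_width: 0.738
```

View pics/p2.png

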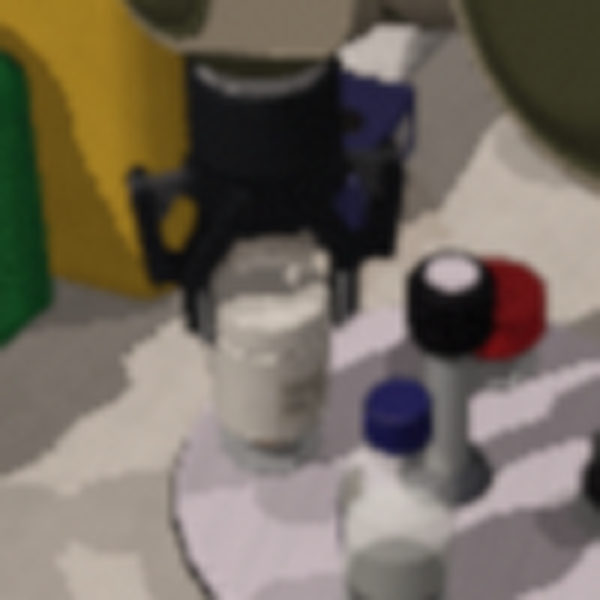

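```bash
python3 -m crank '[{"dp":[0,0,0],"roll":0,"gripper":70},{"dp":[0,0,0],"roll":0,"gripper":60},{"dp":[0,0,0],"roll":0,"gripper":50},{"dp":[0,0,0],"roll":0,"gripper":35},{"dp":[0,0,0],"roll":0,"gripper":20},{"dp":[0,0,0],"roll":0,"gripper":5},{"dp":[0,0,0],"roll":0,"gripper":0},{"dp":[0,0,0],"roll":0,"gripper":0},{"dp":[0,0,0],"roll":0,"gripper":0}]';python3 -m crank '[{"dp":[0,-4,0],"roll":0,"gripper":0},{"dp":[0,-10,0],"roll":0,"gripper":0},{"dp":[0,-20,0],"roll":0,"gripper":0},{"dp":[0,-35,0],"roll":0,"gripper":0},{"dp":[0,-50,0],"roll":0,"gripper":0},{"dp":[0,-65,0],"roll":0,"gripper":0},{"dp":[0,-80,0],"roll":0,"gripper":0},{"dp":[0,-92,0],"roll":0,"gripper":0},{"dp":[0,-98,0],"roll":0,"gripper":0},{"dp":[0,-100,0],"roll":0,"gripper":0}]'
python3 - <<'E'
from h import *
go(519.5,-61,238,1.38)
P={n:eyes.capture(n) for n in("side","top")}
p=P["side"]
save(p,"p3.png",(195,130,295,230),6)
np.set_printoptions(precision=1,suppress=True)
a=np.linspace(0,2*np.pi,100)
q=np.array([proj(p,[612.5+32*np.cos(t),-30+32*np.sin(t),147]) for t in a]);print("pred lid",(q.min(0)-[195,130]+.5)*6,(q.max(0)-[195,130]+.5)*6)
q=np.array([proj(p,[519.3+18*np.cos(t),-61+18*np.sin(t),180]) for t in a]);print("pred knob r18",(q.min(0)-[195,130]+.5)*6,(q.max(0)-[195,130]+.5)*6)
E
```

```text
time_s: 9.38
eef_pos: [612.4, -30.4, 138.0]
ee_rot: [-0.651, 0.651, -0.276, 0.276]
force: [0.2, -0.2, 0.6]
grip_width: 1.0
time_s: 10.22
eef_pos: [612.8, -30.5, 239.8]
ee_rot: [0.651, -0.651, 0.275, -0.277]
force: [-1.3, -0.2, 0.2]
grip_width: 1.0
t 10.2167 tcp [612.761 -30.456 239.771] yaw 0.7691 J [-0.24   0.519  1.231  0.     1.389 -1.009] grip 1.0 F [-1.252 -0.179  0.216]
   dp [-42.9   1.6 -88.3] roll -0.611
pred lid [205.6 251.5] [330.6 332. ]
pred knob r18 [419.7 250.4] [492.6 296.9]
```

View pics/p3.png

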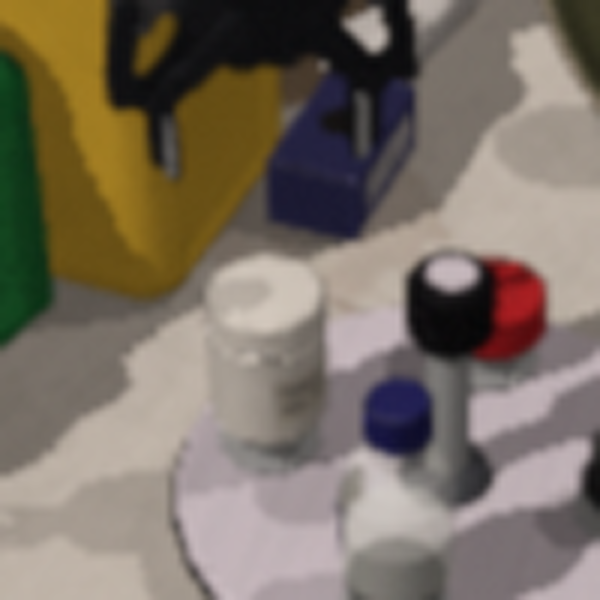

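```bash
python3 -m crank '[{"dp":[-4,0,-8],"roll":-0.04,"gripper":20},{"dp":[-12,0,-24],"roll":-0.14,"gripper":40},{"dp":[-21,0,-42],"roll":-0.25,"gripper":50},{"dp":[-30,0,-60],"roll":-0.36,"gripper":50},{"dp":[-38,0,-76],"roll":-0.47,"gripper":50},{"dp":[-42,0,-85],"roll":-0.56,"gripper":50},{"dp":[-42.5,0,-88],"roll":-0.61,"gripper":50},{"dp":[-42.5,0,-88],"roll":-0.61,"gripper":50},{"dp":[-42.5,0,-88],"roll":-0.61,"gripper":50}]'
python3 - <<'E'
from h import *
go(520.5,-60.5,164,1.38)
E
```

```text
time_s: 11.07
eef_pos: [519.6, -61.1, 237.6]
ee_rot: [0.704, -0.704, 0.069, -0.068]
force: [0.7, 0.3, -0.6]
grip_width: 0.801
t 11.0667 tcp [519.561 -61.064 237.592] yaw 1.377 J [-0.341  0.322  1.528  0.     1.293 -1.718] grip 0.801 F [ 0.737  0.302 -0.585]
   dp [ 0.9 73.6  0.7] roll -0.003
```

Descend, then close softly on the knob.

```bash
python3 -m crank '[{"dp":[1,8,0.5],"roll":0,"gripper":50},{"dp":[1,20,0.5],"roll":0,"gripper":50},{"dp":[1,33,0.5],"roll":0,"gripper":50},{"dp":[1,46,0.5],"roll":0,"gripper":50},{"dp":[1,57,0.5],"roll":0,"gripper":50},{"dp":[1,66,0.5],"roll":0,"gripper":50},{"dp":[1,71,0.5],"roll":0,"gripper":50},{"dp":[1,73,0.5],"roll":0,"gripper":50},{"dp":[1,73,0.5],"roll":0,"gripper":50}]' 40; python3 -m crank '[{"dp":[0,0,0],"roll":0,"gripper":75},{"dp":[0,0,0],"roll":0,"gripper":95},{"dp":[0,0,0],"roll":0,"gripper":110},{"dp":[0,0,0],"roll":0,"gripper":120},{"dp":[0,0,0],"roll":0,"gripper":130},{"dp":[0,0,0],"roll":0,"gripper":150},{"dp":[0,0,0],"roll":0,"gripper":180},{"dp":[0,0,0],"roll":0,"gripper":180}]' 40
python3 - <<'E'
from h import *
go(520.5,-60.5,164,1.38-2.974)
p=eyes.capture("side"); save(p,"k1.png",(205,130,305,230),6)
E
```

```text
time_s: 11.82
eef_pos: [520.7, -60.7, 164.7]
ee_rot: [0.704, -0.704, 0.068, -0.068]
force: [-0.0, -0.2, -1.6]
grip_width: 0.803
time_s: 12.48
eef_pos: [521.3, -59.1, 166.1]
ee_rot: [0.705, -0.703, 0.067, -0.068]
force: [0.8, 10.7, 6.7]
grip_width: 0.504
t 12.4833 tcp [521.266 -59.101 166.087] yaw 1.379 J [-0.338  0.396  1.621  0.004  1.123 -1.719] grip 0.504 F [ 0.823 10.725  6.741]
   dp [-0.5  2.1 -1.5] roll 2.973
```

View pics/k1.png

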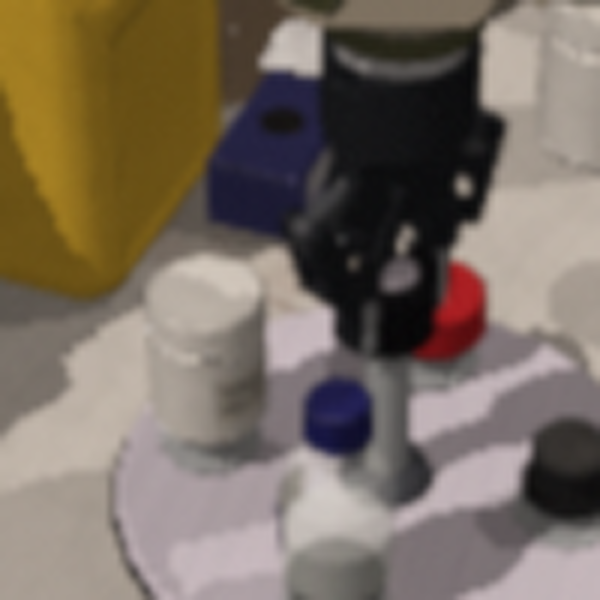

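```bash
python3 -m crank '[{"dp":[0,0,0.6],"roll":0,"gripper":180},{"dp":[0,0,1.2],"roll":0,"gripper":180},{"dp":[0,0,1.6],"roll":0,"gripper":180},{"dp":[0,0,1.6],"roll":0.003,"gripper":180},{"dp":[0,0,1.6],"roll":0.010,"gripper":180},{"dp":[0,0,1.6],"roll":0.021,"gripper":180},{"dp":[0,0,1.6],"roll":0.036,"gripper":180},{"dp":[0,0,1.6],"roll":0.055,"gripper":180},{"dp":[0,0,1.6],"roll":0.078,"gripper":180},{"dp":[0,0,1.6],"roll":0.105,"gripper":180}]' 50
```

```text
time_s: 13.37
eef_pos: [521.3, -58.9, 166.1]
ee_rot: [0.7, -0.699, 0.104, -0.105]
force: [-2.9, 1.9, 6.9]
grip_width: 0.508
```

```bash
python3 -m crank '[{"dp":[0,0,0],"roll":0.031,"gripper":180},{"dp":[0,0,0],"roll":0.065,"gripper":180},{"dp":[0,0,0],"roll":0.102,"gripper":180},{"dp":[0,0,0],"roll":0.141,"gripper":180},{"dp":[0,0,0],"roll":0.181,"gripper":180},{"dp":[0,0,0],"roll":0.221,"gripper":180},{"dp":[0,0,0],"roll":0.261,"gripper":180},{"dp":[0,0,0],"roll":0.301,"gripper":180},{"dp":[0,0,0],"roll":0.341,"gripper":180},{"dp":[0,0,0],"roll":0.381,"gripper":180}]' 50
```

```text
time_s: 14.2
eef_pos: [521.5, -58.7, 166.1]
ee_rot: [0.667, -0.666, 0.235, -0.236]
force: [-2.0, 3.7, 6.7]
grip_width: 0.504
```

```bash
python3 -m crank '[{"dp":[0,0,0],"roll":0.04,"gripper":180},{"dp":[0,0,0],"roll":0.08,"gripper":180},{"dp":[0,0,0],"roll":0.12,"gripper":180},{"dp":[0,0,0],"roll":0.16,"gripper":180},{"dp":[0,0,0],"roll":0.20,"gripper":180},{"dp":[0,0,0],"roll":0.24,"gripper":180},{"dp":[0,0,0],"roll":0.28,"gripper":180},{"dp":[0,0,0],"roll":0.32,"gripper":180},{"dp":[0,0,0],"roll":0.36,"gripper":180},{"dp":[0,0,0],"roll":0.40,"gripper":180}]' 50; python3 -m crank '[{"dp":[0,0,0],"roll":0.04,"gripper":180},{"dp":[0,0,0],"roll":0.08,"gripper":180},{"dp":[0,0,0],"roll":0.12,"gripper":180},{"dp":[0,0,0],"roll":0.16,"gripper":180},{"dp":[0,0,0],"roll":0.20,"gripper":180},{"dp":[0,0,0],"roll":0.24,"gripper":180},{"dp":[0,0,0],"roll":0.28,"gripper":180},{"dp":[0,0,0],"roll":0.32,"gripper":180},{"dp":[0,0,0],"roll":0.36,"gripper":180},{"dp":[0,0,0],"roll":0.40,"gripper":180}]' 50
python3 - <<'E'
from h import *
go(0,0,0)
p=eyes.capture("side"); save(p,"k2.png",(195,120,345,250),4)
E
```

```text
time_s: 15.03
eef_pos: [521.7, -58.6, 166.2]
ee_rot: [0.607, -0.606, 0.363, -0.364]
force: [-0.1, 4.4, 5.7]
grip_width: 0.506
time_s: 15.87
eef_pos: [521.9, -58.5, 166.1]
ee_rot: [0.523, -0.521, 0.476, -0.477]
force: [2.5, 5.8, 5.0]
grip_width: 0.5
t 15.8667 tcp [521.902 -58.54  166.136] yaw 0.0912 J [-0.336  0.397  1.62   0.002  1.122 -0.428] grip 0.5 F [2.462 5.839 4.968]
```

View pics/k2.png

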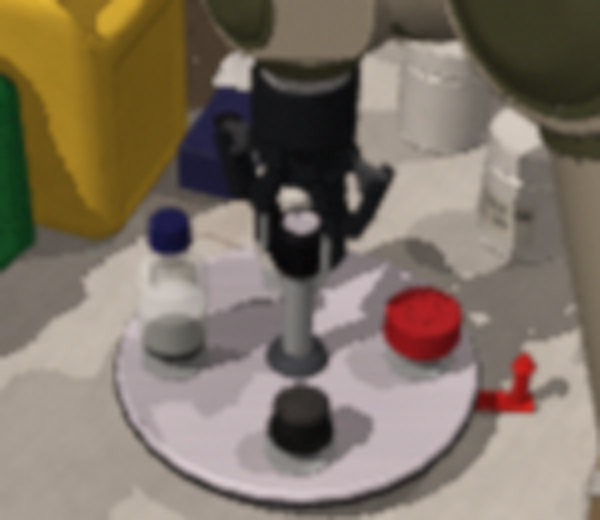

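Run:
```python
from h import *
np.set_printoptions(precision=1,suppress=True)
P={n:eyes.capture(n) for n in("side","top")}
p=P["side"]
for z in (65,147): print("jar crop px",(proj(p,[575.5,-142,z])-[195,120]+.5)*4)
print("pin",ray(p,(325.3,209.5),62), "base",ray(p,(325.3,220.5),3))
print((proj(p,[362.4,-144.2,62])-[195,120]+.5)*4)
save(P["top"],"k3.png",(210,130,370,260),5)
```

```text
jar crop px [294.8 252.7]
jar crop px [297.  175.6]
pin [ 360.6 -135.    62. ] base [ 358.6 -147.     3. ]
[526.3 352.2]
```

View pics/k3.png

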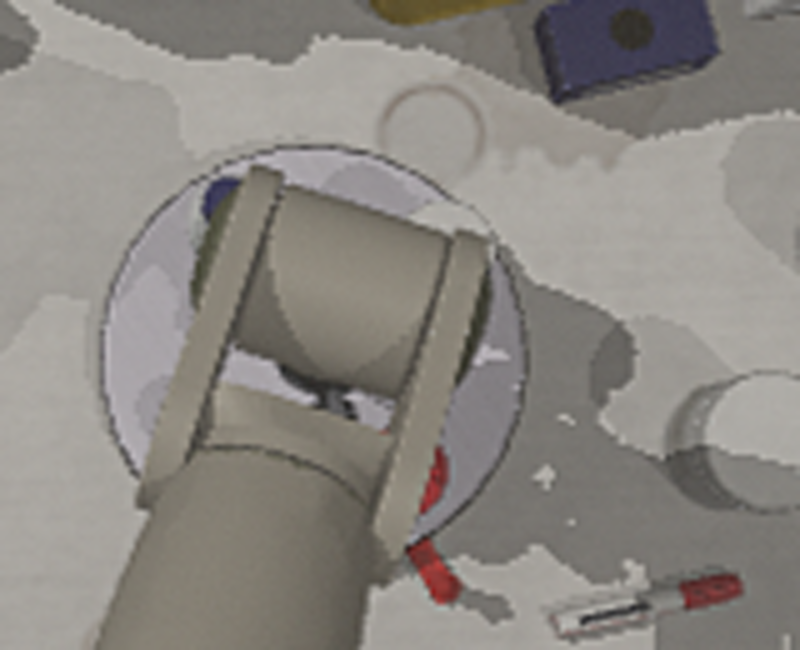

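```bash
python3 -m crank '[{"dp":[0,0,0],"roll":0.003,"gripper":180},{"dp":[0,0,0],"roll":0.010,"gripper":180},{"dp":[0,0,0],"roll":0.021,"gripper":180},{"dp":[0,0,0],"roll":0.036,"gripper":180},{"dp":[0,0,0],"roll":0.055,"gripper":180},{"dp":[0,0,0],"roll":0.078,"gripper":180},{"dp":[0,0,0],"roll":0.105,"gripper":180},{"dp":[0,0,0],"roll":0.136,"gripper":180},{"dp":[0,0,0],"roll":0.170,"gripper":180},{"dp":[0,0,0],"roll":0.207,"gripper":180}]' 50; python3 -m crank '[{"dp":[0,0,0],"roll":0.04,"gripper":180},{"dp":[0,0,0],"roll":0.08,"gripper":180},{"dp":[0,0,0],"roll":0.12,"gripper":180},{"dp":[0,0,0],"roll":0.16,"gripper":180},{"dp":[0,0,0],"roll":0.20,"gripper":180},{"dp":[0,0,0],"roll":0.24,"gripper":180},{"dp":[0,0,0],"roll":0.28,"gripper":180},{"dp":[0,0,0],"roll":0.32,"gripper":180},{"dp":[0,0,0],"roll":0.36,"gripper":180},{"dp":[0,0,0],"roll":0.40,"gripper":180}]' 50
```

```text
time_s: 16.85
eef_pos: [522.0, -58.5, 166.2]
ee_rot: [-0.471, 0.469, -0.527, 0.529]
force: [3.3, 5.9, 4.4]
grip_width: 0.503
time_s: 17.68
eef_pos: [522.3, -58.6, 166.2]
ee_rot: [-0.357, 0.355, -0.61, 0.612]
force: [4.5, 6.2, 4.0]
grip_width: 0.505
```

```bash
python3 -m crank '[{"dp":[0,0,0],"roll":0.04,"gripper":180},{"dp":[0,0,0],"roll":0.08,"gripper":180},{"dp":[0,0,0],"roll":0.12,"gripper":180},{"dp":[0,0,0],"roll":0.16,"gripper":180},{"dp":[0,0,0],"roll":0.20,"gripper":180},{"dp":[0,0,0],"roll":0.24,"gripper":180},{"dp":[0,0,0],"roll":0.28,"gripper":180},{"dp":[0,0,0],"roll":0.32,"gripper":180},{"dp":[0,0,0],"roll":0.36,"gripper":180},{"dp":[0,0,0],"roll":0.40,"gripper":180}]' 50; python3 -m crank '[{"dp":[0,0,0],"roll":0.04,"gripper":180},{"dp":[0,0,0],"roll":0.08,"gripper":180},{"dp":[0,0,0],"roll":0.12,"gripper":180},{"dp":[0,0,0],"roll":0.16,"gripper":180},{"dp":[0,0,0],"roll":0.20,"gripper":180},{"dp":[0,0,0],"roll":0.24,"gripper":180},{"dp":[0,0,0],"roll":0.28,"gripper":180},{"dp":[0,0,0],"roll":0.32,"gripper":180},{"dp":[0,0,0],"roll":0.36,"gripper":180},{"dp":[0,0,0],"roll":0.40,"gripper":180}]' 50;python3 -m crank '[{"dp":[0,0,0],"roll":0.038,"gripper":180},{"dp":[0,0,0],"roll":0.074,"gripper":180},{"dp":[0,0,0],"roll":0.107,"gripper":180},{"dp":[0,0,0],"roll":0.137,"gripper":180},{"dp":[0,0,0],"roll":0.164,"gripper":180},{"dp":[0,0,0],"roll":0.188,"gripper":180},{"dp":[0,0,0],"roll":0.209,"gripper":180},{"dp":[0,0,0],"roll":0.227,"gripper":180},{"dp":[0,0,0],"roll":0.242,"gripper":180},{"dp":[0,0,0],"roll":0.254,"gripper":180}]' 50; python3 -m crank '[{"dp":[0,0,0],"roll":0.010,"gripper":180},{"dp":[0,0,0],"roll":0.017,"gripper":180},{"dp":[0,0,0],"roll":0.022,"gripper":180},{"dp":[0,0,0],"roll":0.025,"gripper":180},{"dp":[0,0,0],"roll":0.027,"gripper":180},{"dp":[0,0,0],"roll":0.027,"gripper":180},{"dp":[0,0,0],"roll":0.027,"gripper":180}]' 50
python3 - <<'E'
from h import *
go(0,0,0,0)
np.set_printoptions(precision=1,suppress=True)
P={n:eyes.capture(n) for n in("side","top")}
J=np.array([521-98*.883,-60-98*.468])
print("expected jar",J)
for n,p in P.items():
    save(p,n+"_end.png")
    hsv=cv2.cvtColor(p["color"],cv2.COLOR_RGB2HSV)
    red=(((hsv[...,0]<6)|(hsv[...,0]>172))&(hsv[...,1]>140)&(hsv[...,2]>70)).astype(np.uint8)
    k,_,st,c=cv2.connectedComponentsWithStats(red)
    print(n,"exp jar base/top px",proj(p,[*J,65]),proj(p,[*J,147]),"pin",proj(p,[362,-144,62]))
    for i in range(1,k):
        if st[i,4]>8 and 200<c[i][0]<420 and 120<c[i][1]<270: print(" red",st[i],c[i])
    for l,z in(("jar",65),("stand",65)):
        for d in models.spot_point(p,l): print(" ",l,np.array(d["centre"]),round(d["confidence"],2),ray(p,d["centre"],z))
    for d in models.spot_in(p,"jar"): print("  ext",np.array(d["extent"]),round(d["confidence"],2))
E
```

```text
time_s: 18.52
eef_pos: [522.5, -58.8, 166.2]
ee_rot: [-0.229, 0.226, -0.669, 0.67]
force: [6.2, 5.3, 3.1]
grip_width: 0.503
time_s: 19.35
eef_pos: [522.6, -59.0, 166.2]
ee_rot: [-0.092, 0.088, -0.701, 0.702]
force: [7.4, 4.0, 1.4]
grip_width: 0.502
time_s: 20.18
eef_pos: [522.6, -59.2, 166.2]
ee_rot: [-0.003, -0.001, -0.707, 0.707]
force: [7.9, 2.6, 1.4]
grip_width: 0.505
time_s: 20.77
eef_pos: [522.6, -59.2, 166.2]
ee_rot: [0.007, -0.01, -0.707, 0.707]
force: [7.3, 2.8, 1.6]
grip_width: 0.504
t 20.7667 tcp [522.602 -59.232 166.174] yaw -1.5947 J [-0.336  0.397  1.619  0.001  1.12   1.258] grip 0.504 F [7.271 2.822 1.558]
   dp [524.7 163.4 -46.9] roll -1.595
expected jar [ 434.5 -105.9]
side exp jar base/top px [300.  205.1] [302.1 185.5] pin [326.2 207.6]
 red [314 208  15  15 107] [322.4 217.1]
 red [257 213  20  20 326] [266.2 222.9]
  jar [327.2 178.4] 0.86 [ 420.  -271.8   65. ]
  jar [299.6 205.7] 0.67 [ 434.3 -102.8   65. ]
  jar [307.3 154.1] 0.57 [ 541.3 -357.5   65. ]
  stand [297.2 205.8] 0.94 [440.4 -98.2  65. ]
  stand [195.  343.9] 0.3 [416.4 421.8  65. ]
  ext [324.6 168.   20.3  36. ] 0.93
  ext [302.1 195.4  25.5  33.6] 0.74
  ext [303.9 143.9  18.5  27.8] 0.67
top exp jar base/top px [286.9 225.4] [289.1 225. ] pin [299.1 247.3]
 red [238 206   5  12  30] [239.7 211.4]
 red [292 238   9  12  54] [296.4 244.1]
  jar [382.2 179.9] 0.8 [ 579.4 -428.7   65. ]
  jar [353.2 219.8] 0.71 [ 448.4 -325.6   65. ]
  jar [288.5 226.2] 0.43 [ 431.9 -111.    65. ]
  stand [286.9 223.2] 0.56 [ 441.9 -106.    65. ]
  ext [361.2 220.5  33.8  30. ] 0.97
  ext [387.1 176.4  39.1  29.9] 0.6
  ext [336.  139.2  41.8  25.1] 0.41
```

Run:
```python
from h import *
np.set_printoptions(precision=1,suppress=True)
p=eyes.capture("side"); g=p["color"].astype(int)
for z in(85,95,105):
    a=ray(p,(266.2,222.9),z)[:2]-[521,-60]; print(z,a,"r",np.hypot(*a),"stand ang",np.degrees(np.arctan2(a[1],a[0]))+90-360)
t=np.linspace(0,2*np.pi,200)
for r,z in((32,147),(32,130),(31,90),(31,65)):
    q=np.array([proj(p,[434.5+r*np.cos(a),-105.9+r*np.sin(a),z]) for a in t]); print(z,"pred u",q[:,0].min(),q[:,0].max(),"v",q[:,1].min(),q[:,1].max())
for v in(186,192,198,203): print(v,g[v,284:322].sum(1)//3)
print("col302",g[176:224,302].sum(1)//3)
```

```text
85 [-48.5  93.5] r 105.32013131499723 stand ang -152.60616584309284
95 [-53.3 101.5] r 114.68206472106989 stand ang -152.28493001995582
105 [-58.2 109.5] r 124.04705887334798 stand ang -152.01219038465302
147 pred u 291.43576857243625 312.8197410393526 v 178.64422947255198 192.68897681020454
130 pred u 291.09314444366134 312.26811826590864 v 182.8350371131035 196.91844108609294
90 pred u 290.6348806382749 310.68689834879495 v 192.60116055395466 206.31703561112343
65 pred u 290.15997180657007 309.9341653217059 v 198.36356474126364 212.1150821089973
186 [122 123 123 122 122 121 120 125 158 185 195 197 197 197 197 196 196 196
 197 197 196 197 198 199 199 199 197 184 162 150 153 155 156 154 151 139
 125 108]
192 [189 190 190 189 189 188 184 162 152 156 160 163 169 174 178 183 182 178
 173 176 179 175 158 147 139 123 110 106 116 118 113 110 109 111 111 111
 112 111]
198 [185 181 153 123 119 117 118 123 141 154 157 156 158 157 161 168 170 164
 144 127 139 139 121 109 103 103 101 107 112 112 112 112 111 110 110 111
 111 110]
203 [117 118 120 123 124 122 127 137 148 155 157 159 159 157 154 152 146 142
 136 129 123 115 108 106 104 104 105  97 100 108 110 111 113 127 124 116
 113 113]
col302 [154 153 154 164 185 198 200 200 198 196 197 197 196 197 197 191 173 151
 141 144 153 158 144 135 138 138 138 136 135 134 135 134 135 135 133 111
  81  77 111 141 151 155 176 191 193 193 192 192]
```

```bash
python3 -c "
from rig import ctrl
s=ctrl.sense();print(s['time_s'],s['grip_width'],s['dq']);print(ctrl.finish_job())"
```

```text
21.2167 0.5052625852943701 [ 0.00084811 -0.00014541 -0.00244947 -0.0008377  -0.00056119  0.00132808]
the job is handed in; nothing more can be done
None
```

I stood the smallest white jar on the orange stand and let go of it. I then turned the carousel about 2.97 rad clockwise by its knob, at about 0.5 rad/s or less. The job was handed in at 21.2 s with the knob still gripped at 50 N commanded and the arm at rest.

**Final checks:**
- **Jar:** its outline in the side view matches an upright, centred jar to about 1 px (about 3 mm). The top view is less sure: the network puts the jar at (432, -111) mm with confidence 0.43, against (434, -106) expected.
- **Carousel:** the stand's direction, worked out from the red cap, is -152.3° against -152.1° for the pointer, well under 1 mm sideways.
- **Grip:** the opening is 0.505 of full, about 43 mm on the 44 mm knob. The wrist reads about 8 N of side force, because the gripper sits roughly 1–2 mm off the knob's axis.

**Not as planned:** a picture taken halfway through the turn stopped the carousel abruptly from about 0.48 rad/s. The jar stayed standing, and I started again softly from rest.

I did not measure the bystanders again at the end. The arm stayed well clear of the marker, glove box, scoop and blue cap throughout.

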